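# Weigh two parts boxes on the hand scale and set out the full one

## Task

One of the two grey parts boxes is full, the other half empty: take the spring hand scale from its stand and weigh them both, first the box on the left of the plywood tray, then the one on the right, hooking each under its handle and raising it until it hangs clear of the bench and still for a moment. The full one, which pulls the scale past 25 mm, goes on the hook into the tray, and the other is set back where it stood; both gently. Then hang the scale back in its stand; do not touch the boxes with the gripper, and leave the other things on the bench alone.

Things in the scene. Friction and masses are not known exactly. Their poses are not given: they have to be found in the camera images.
- scale: spring hand scale, 0.21 kg, 203 mm tall, upright. Origin in its black grip where it is held: 50 mm along x, 24 mm along y (close the fingers along y), from 20 mm above the origin to 26 below. Under it a 52 x 52 x 5 mm flange (underside 31 mm below the origin), a 40 x 26 mm housing to 101 mm below, then the sprung hook. z up; x: the way the hook's tip faces; push the hook along +x under a bar
- scale_hook (a joint): how far the hook is pulled out of the scale, m: 0 to 0.05 (stop), linear spring 180 N/m from 0. About 0.0016 with the empty hook, 0.014 to 0.023 with the half-empty box, 0.029 to 0.040 with the full box hanging. A pointer on the -x face of the housing shows it too
- hook_seat (a point): where the centre of an 8 mm bar lies when hung in the hook: 147 mm below the scale's origin plus the joint's value. Plate hook, 30 mm wide along y: tip plate at x = +16 mm, top 12 mm above this point; back plate at x = -16 mm; cross plate 34 mm above. The bar enters from +x through the window 12 to 34 mm up, then settles in the V. Lowest point of the hook 9 mm below this point
- stand: fixed dark steel stand, base 90 x 90 mm, origin at the base on the bench, x towards its post (at x = +38 mm). From the post a fork of two prongs (gap 34 mm, tops 155 mm high) runs to x = -29 mm. The scale's housing stands between the prongs, its flange lies on them. Lift the scale 10 to 20 mm, draw it 80 mm along the stand's -x; hang it back the other way
- stand_rest (a point): where the scale's origin is when it hangs in the stand (186 mm above the bench, scale axes along the stand's axes)
- box_p: closed grey steel parts box, 104 x 80 mm, lid top 48 mm up, left or right of the tray; origin at the centre of its underside. Fixed handle over the lid: 8 mm round bar along the box's y, centre line 90 mm up, straight for y = -28 to 28 mm, uprights at y = +-34 mm. The boxes look alike: one weighs 0.50 to 0.70 kg, the other 0.23 to 0.40; only weighing tells which
- box_q: closed grey steel parts box, 104 x 80 mm, lid top 48 mm up, left or right of the tray; origin at the centre of its underside. Fixed handle over the lid: 8 mm round bar along the box's y, centre line 90 mm up, straight for y = -28 to 28 mm, uprights at y = +-34 mm. The boxes look alike: one weighs 0.50 to 0.70 kg, the other 0.23 to 0.40; only weighing tells which
- box_p_bail (a point): middle of the handle bar of box_p
- box_q_bail (a point): middle of the handle bar of box_q
- tray: fixed open plywood tray between the two boxes, outside 156 x 126 mm, walls 6 mm thick and 20 mm high, floor 6 mm thick; inside 144 x 114 mm. Origin at the centre of its underside; y to the left
- carpenter_pencil: bystander, to be left alone: flat red pencil, 169 mm long, between the tray and the left box; origin at its underside
- offcut_2: bystander, to be left alone: pine offcut 38 x 190 x 19 mm at the bench's front edge; origin at its underside
- masking_tape: bystander, to be left alone: roll of tape, 106 mm wide, 48 mm high; origin at its underside
- screw_tub: bystander, to be left alone: clear jar of screws with a red lid, 65 mm wide, 86 mm high; origin at its underside
- tape_measure: bystander, to be left alone: yellow tape measure on its edge, 38 x 106 x 68 mm, behind the right box; origin at its underside
- sanding_block: bystander, to be left alone: cork sanding block 60 x 114 x 31 mm; origin at its underside
- combination_pliers: bystander, to be left alone: pliers with red sleeves, 173 mm long; origin at its underside
There are look-alikes about, which are no part of the job. What is shaped like the box_q but orange is not meant.

How it is judged:
On the way, in this order (a step that is already met when the one before it is completed fails the run):
1. the box left of the tray hangs still on the scale, clear of the bench by 8 mm or more, for half a second (((height (world z) of box_p above 0.008 m and contact force between scale and box_p above 1.2 N and linear speed of box_p below 0.08 m/s and y of box_p in the frame of tray above 0.07 m) or (height (world z) of box_q above 0.008 m and contact force between scale and box_q above 1.2 N and linear speed of box_q below 0.08 m/s and y of box_q in the frame of tray above 0.07 m))), for 0.5 s.
2. then the box right of the tray does the same (((height (world z) of box_p above 0.008 m and contact force between scale and box_p above 1.2 N and linear speed of box_p below 0.08 m/s and y of box_p in the frame of tray below -0.07 m) or (height (world z) of box_q above 0.008 m and contact force between scale and box_q above 1.2 N and linear speed of box_q below 0.08 m/s and y of box_q in the frame of tray below -0.07 m))), for 0.5 s.
At the end, for the whole second after the job is handed in: The full (heavier) box stands flat on the tray's floor (level within 0.06 rad, centre within 35 mm of the tray's, at rest); the lighter box stands upright on the bench within 60 mm of where it started; the scale hangs at rest and upright in its stand, within 15 mm of its place (horizontal distance between box_p and tray below 0.035 m and z of box_p in the frame of tray below 0.01 m and angle between each of box_p, box_q's own z axis and vertical below 0.06 rad and linear speed of each of box_p, scale below 0.02 m/s and distance of box_q from where it was at the start of the episode below 0.06 m and height (world z) of box_q below 0.004 m and distance between scale and stand_rest below 0.015 m and angle between scale's own z axis and vertical below 0.1 rad); the robot touches nothing.
It fails at once if a box is dropped or flung (faster than 0.5 m/s) (linear speed of any of box_p, box_q above 0.5 m/s).
It fails at once if the gripper touches a box (contact force between any of the fingers, the arm and box_p above 0.5 N or contact force between any of the fingers, the arm and box_q above 0.5 N).
It fails at once if another thing on the bench is shifted by more than 30 mm (distance of any of carpenter_pencil, offcut_2, masking_tape, screw_tub, tape_measure, sanding_block, combination_pliers from where it was at the start of the episode above 0.03 m).
It also fails if it takes over 72 s, if anything falls off the work surface, if the arm or the gripper's body presses on something with over 40 N, if the wrist force passes 120 N, or if a joint passes its speed limit or range.

## Robot

A 6-joint arm with a two-finger parallel gripper is mounted at the origin on a cart in front of the work surface, level with it; the furniture and walls round the work are solid. World frame = base frame: x ahead of the robot, y to its left, z up, the work surface at z = 0. Lengths are in m, angles in rad, forces in N, time in s.
With the tool pointing down it reaches from about 0.35 to 0.775 m from the base axis. Payload 5.5 kg.
Tool frame: the origin (TCP) lies at the very end of the fingers, on their centre line; the grasp point (between the pads) lies env.hold_point_z behind it (env.hold_point_z is the distance from the TCP to the grasp point, in m); z points along the fingers, y is the line along which they close (so a half turn about z gives the same grasp; the last joint's range is limited). The gripper opens to 85 mm and grips with 20 to 120 N. Pads are 22 mm wide; open, the fingers measure 114 mm over their backs; the gripper's body (76 mm by 85 mm) begins 54 mm behind the grasp point. The pads swing forward as they close: fully open they stand 13 mm farther back than shut.
Start: joints at [-1.246, 0.313, 0.046, 1.304, 0, 1.431], TCP at [0.258, -0.514, 0.203] pointing down, gripper open.
Joint ranges: [-2.76, 2.76], [-0.86, 1.69], [-1.03, 1.26], [-2.2, 2.34], [-1.47, 1.5], [-3.14, 3.14]. Speed limits (rad/s): [2.57, 2.57, 3.14, 3.14, 3.14, 3.14].

## Interface

Orientations are given as a unit quaternion [w, x, y, z].
In Python, from workcell import env gives the robot as it stands.
- The arm moves only by the tool carry_out, never from a script. Its argument "steps" is a list of rows, each a list of 3 entries, a list of its own where there are three numbers: the turn, a rotation vector about the tool's x, y, z in degrees, then the shift along the tool's x, y, z in cm, then the closure in counts, from 0 (fully open) to 255 (shut). A call has exactly 8 rows; each row is the pose to reach, as a shift and turn from the pose commanded when the call began, along the tool's axes at that moment; what a row does not reach only later rows make up. A row lasts 1/8 s, in which the tool goes at most 62.5 mm and 10.7 degrees, less where a joint would pass 70% of its speed; a pose out of reach is approached as far as the arm can. A call with a gripper value outside its range is refused whole. The fingers move at their own pace and stop on an object; "force" is the grip in N (left out, the last holds). Time passes only in rows, so rows that repeat a pose let the fingers close, or fill a call up. It gives the time, the measured TCP pose, the force, the opening and the grip force at its end, in the units of the state.
- env.get_state(): the state, without advancing time (a new reading comes with each control period).
- env.read_camera(name): name is "side" or "top"; returns (picture, depth): 400x640x3 uint8, red, green, blue; 400x640 float32, m along the optical axis (not along the pixel's ray), 0 where there is no reading.
- env.get_calibration(name): a dict with "fx", "fy", "cx", "cy" (pixels), "origin" and "orientation" of the camera in the world. Camera axes: x right, y up, looking along -z (the intrinsics and any distortion apply to the point x, -y, -z); pixel columns grow to the right and rows downward; lengths in m; the calibration is good to about 2 mm. A picture is of the moment at which its call begins. get_calibration takes no time and is no camera call.
- env.hand_in(): hands the job in; it is judged then, once.
The state is a dict: "clock": time; "joint_pos": joint angles; "qvel": joint speeds; "tau": joint torques, N m; "tcp_pos": TCP position; "orientation": TCP orientation; "wrist_force": force on the tool from outside, world axes, zero at the start; "ft_torque": the same for the moment, N m; "finger_gap": finger opening in m; "grip_force": force on a finger pad.
Only numpy, scipy, OpenCV 4.12 (cv2) and the standard library are available. Lean on these libraries where they do the work, as an engineer would, in place of code of your own. Each camera call takes 0.05 s, during which the arm holds its last target. There are 200 camera calls.

## Working session

There is one attempt and no reset: what is moved stays moved. The work goes in short steps, Python scripts to look and compute and a tool call to move; the robot and the scene stay as the last step left them, time stands still between calls to the robot, and variables do not carry over. Pictures are saved under pics/ and viewed, at most 11 in all, crops included, and the job is handed in when it is done.

Besides the shell and the picture viewer there is one more tool, called after "Call:" as name(argument=value, ...) on one line, values as JSON. carry_out: Moves the arm, as the interface text tells. Its arguments: {"type":"object","properties":{"steps":{"type":"array","items":{"type":"array"}},"force":{"type":"number"}},"required":["steps"]}

```bash
mkdir -p pics; cat > h.py <<'E'
import numpy as np, cv2
from scipy.spatial.transform import Rotation as R
from workcell import env
def look(n,save=None):
    p,d=env.read_camera(n)
    if save: cv2.imwrite('pics/'+save,p[:,:,::-1])
    return p,d
def rot(q): return R.from_quat([q[1],q[2],q[3],q[0]])
def cloud(n,d):
    c=env.get_calibration(n); v,u=np.mgrid[:d.shape[0],:d.shape[1]]
    P=np.dstack([(u-c['cx'])/c['fx']*d,-(v-c['cy'])/c['fy']*d,-d])
    return P@rot(c['orientation']).as_matrix().T+np.array(c['origin'])
E
python3 - <<'E'
from h import *
for n in('top','side'):
    c=env.get_calibration(n);print(n,c)
    p,d=look(n,n+'0.png'); np.savez(n+'0.npz',p=p,d=d)
print(env.hold_point_z);print(env.get_state())
E
```

```text
top {'fx': 434.9262889974442, 'fy': 434.9262889974442, 'cx': 314.8752183496525, 'cy': 197.0833474060365, 'origin': array([0.44642071, 0.18245522, 1.55075907]), 'orientation': array([-0.70103851, -0.03714497,  0.03292514,  0.71139384])}
side {'fx': 507.49682674438304, 'fy': 507.49682674438304, 'cx': 321.7634242203094, 'cy': 196.58049716465393, 'origin': array([0.15065821, 0.93510477, 1.32935299]), 'orientation': array([-0.24601332, -0.0759956 ,  0.28795   ,  0.92238111])}
0.0187
{'clock': 0.1, 'joint_pos': array([-1.24559599e+00,  3.13942164e-01,  4.50996682e-02,  1.30359467e+00,
        1.96486981e-05,  1.43119752e+00]), 'qvel': array([ 0.00038842,  0.00096358,  0.00265512,  0.00127595, -0.00072013,
       -0.0016952 ]), 'tau': array([ 1.82174281e-03, -4.81729174e+01,  2.99241990e+01,  1.28506799e-02,
       -1.58826138e-04, -1.47849136e-05]), 'tcp_pos': array([ 0.2575781 , -0.51352688,  0.20199138]), 'orientation': array([-8.17800974e-04,  9.73116218e-01,  2.30313165e-01, -6.62443686e-05]), 'wrist_force': array([-0.25574887,  0.08569223,  1.17251132]), 'ft_torque': array([ 0.00990416,  0.01491173, -0.01846657]), 'grip_force': 0.0, 'finger_gap': 0.08500637036726533}
```

View pics/top0.png

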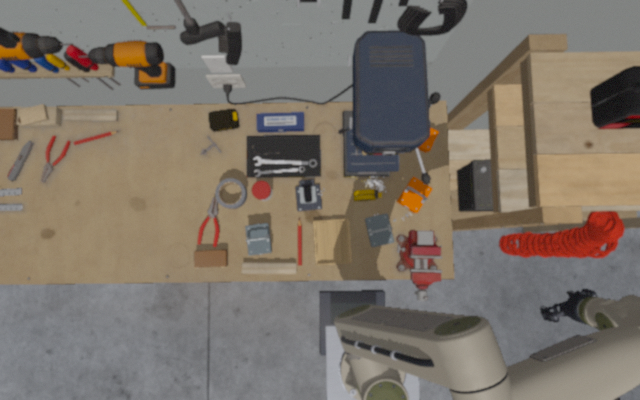

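View pics/side0.png

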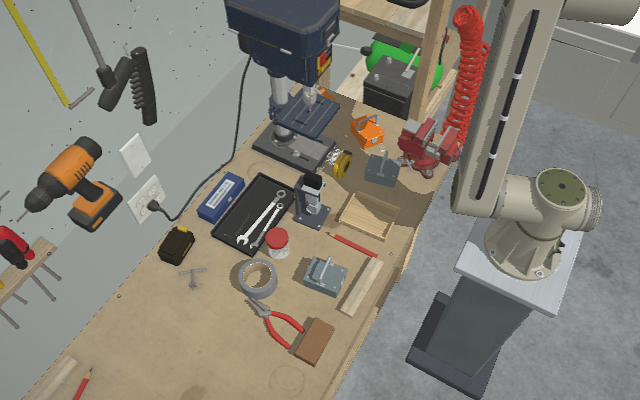

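The top view shows the grey boxes at about (258,238) on the left and (378,229) on the right. The tray is at (331,240), the stand with the scale at (308,194), and the orange look-alike at (413,195). Next I measure them from depth and check an enlarged crop.

```bash
cat > m.py <<'E'
from h import *
T=np.load('top0.npz');S=np.load('side0.npz')
def crop(z,u0,u1,v0,v1,k): return cv2.resize(z['p'][v0:v1,u0:u1,::-1],None,fx=k,fy=k,interpolation=cv2.INTER_CUBIC)
a=crop(T,230,430,170,280,4); b=crop(S,265,415,140,300,4)
cv2.imwrite('pics/ct.png',a); cv2.imwrite('pics/cs.png',b[:600])
C={'top':cloud('top',T['d']),'side':cloud('side',S['d'])}
def sel(n,u0,u1,v0,v1,z0,z1):
    P=C[n][v0:v1,u0:u1].reshape(-1,3); return P[(P[:,2]>z0)&(P[:,2]<z1)]
def rect(P): 
    r=cv2.minAreaRect((P[:,:2]*1000).astype(np.float32)); return np.round(r[0],1),np.round(r[1],1),round(r[2],1)
reg={'left':('top',240,278,218,258),'right':('top',362,396,210,250),'tray':('top',310,354,215,266),
 'leftS':('side',298,352,250,300),'rightS':('side',360,402,145,190),'trayS':('side',332,402,188,245)}
for k,r in reg.items():
    for z0,z1 in ((.012,.03),(.04,.056),(.078,.105)):
        P=sel(*r,z0,z1)
        if len(P)>8: print(k,z0,len(P),np.round(P.mean(0)*1000,1),rect(P))
for n,r in (('top',(292,326,176,214)),('side',(290,335,165,230))):
    for z0,z1 in ((.005,.03),(.145,.16),(.162,.18),(.18,.195),(.195,.22)):
        P=sel(n,*r,z0,z1)
        if len(P)>4: print('stand',n,z0,len(P),np.round(P.mean(0)*1000,1),rect(P))
E
python3 m.py
```

```text
left 0.04 632 [452.8 390.   48.1] (array([453.6, 390.3]), array([105.1,  79.9]), 6.3)
left 0.078 53 [453.2 389.1  92.8] (array([453.4, 390.2]), array([ 7.7, 74.8]), 6.4)
right 0.012 11 [471.8   8.2  16.1] (array([467.9,   7.4]), array([82.4,  1.2]), 11.1)
right 0.04 642 [478.1 -28.5  47.8] (array([478.4, -29.4]), array([104.8,  80.5]), 11.4)
right 0.078 54 [477.8 -27.7  91.5] (array([477.9, -28.7]), array([ 7.7, 72.6]), 11.3)
tray 0.012 309 [441.5 133.9  18.4] (array([449.1, 134.4]), array([173.1, 126.1]), 2.9)
leftS 0.012 137 [423.  415.5  21.6] (array([424.3, 416.8]), array([124.1,  77.6]), 42.2)
leftS 0.04 921 [451.7 390.5  49.5] (array([453.7, 388.6]), array([106. ,  82.1]), 5.4)
leftS 0.078 79 [452.8 392.   93.2] (array([453.7, 388.4]), array([ 8.3, 74.2]), 7.1)
rightS 0.012 158 [482.5 -31.1  20.8] (array([492.1, -63. ]), array([128., 175.]), 30.9)
rightS 0.04 639 [476.9 -29.5  49.6] (array([484.6, -58.7]), array([105.2, 141.1]), 12.7)
rightS 0.078 56 [477.2 -23.7  93.3] (array([478.5, -28.1]), array([ 8.1, 72.2]), 11.8)
trayS 0.012 617 [440.6 137.5  18.3] (array([440. , 161.2])
[... 237 characters left out ...]
1 213.5 164.6] (array([591.9, 215.6]), array([48.9, 50. ]), 3.6)
stand top 0.18 7 [572.8 215.9 186.6] (array([577.4, 219.8]), array([33.4, 16.5]), 47.9)
stand top 0.195 117 [592.3 214.6 205.3] (array([592. , 214.7]), array([48.3, 23.6]), 5.0)
stand side 0.005 927 [621.7 178.4  12.7] (array([629.7, 154.6]), array([143.1, 250.6]), 31.9)
stand side 0.145 151 [610.2 224.8 155.1] (array([604.3, 214. ]), array([78.5, 58.4]), 5.7)
stand side 0.162 100 [589.1 225.9 168.4] (array([592.2, 228. ]), array([74. , 37.4]), 31.7)
stand side 0.18 63 [588.  222.2 187. ] (array([590.7, 221.3]), array([51.5, 20. ]), 24.0)
stand side 0.195 158 [591.8 216.1 205.1] (array([593.3, 213.2]), array([49.8, 27.6]), 4.2)
```

View pics/ct.png

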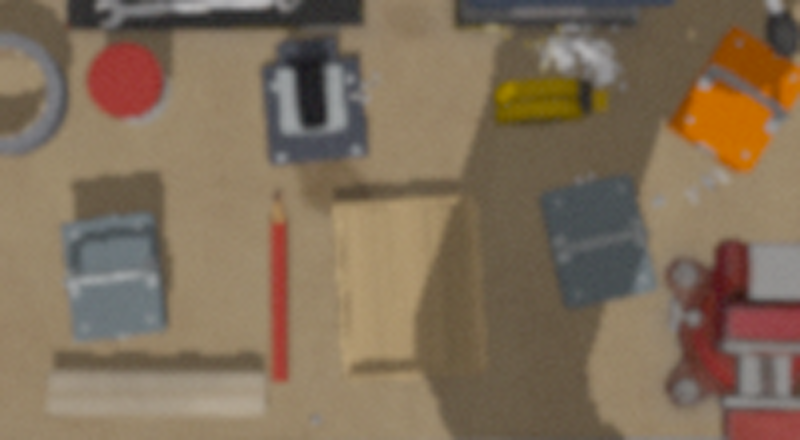

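View pics/cs.png

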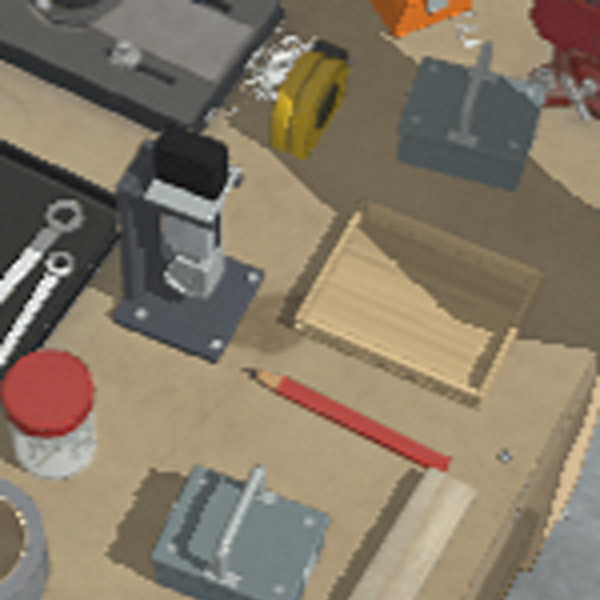

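The crops confirm the grey boxes: (258,239) left and (379,230) right of the tray. The orange one at (413,195) is not meant. The scale stands in the fork with its hook facing the post, in +x. I refine the tray centre and work out the first move.

```bash
cat >> h.py <<'E'
def go(x,y,z,yaw,quiet=False):
    s=env.get_state(); r=rot(s['orientation']); t=R.from_euler('z',yaw,degrees=True)*R.from_euler('x',180,degrees=True)
    print('turn',np.round((r.inv()*t).as_rotvec(degrees=True),1),'shift cm',np.round(r.inv().apply(np.array([x,y,z])-s['tcp_pos'])*100,2))
def st():
    s=env.get_state(); m=rot(s['orientation']).as_matrix()
    print('t',s['clock'],'tcp',np.round(s['tcp_pos']*1000,1),'yaw',round(np.degrees(np.arctan2(m[1,0],m[0,0])),2),'tz',np.round(m[:,2],4),'F',np.round(s['wrist_force'],2),'T',np.round(s['ft_torque'],3),'gap',s['finger_gap'],s['grip_force'])
E
python3 - <<'E'
import sys,io,contextlib
with contextlib.redirect_stdout(io.StringIO()): from m import *
for n,z in(('top',T),('side',S)):
    P=C[n].reshape(-1,3); P=P[(P[:,2]>.015)&(P[:,2]<.026)&(abs(P[:,0]-.44)<.095)&(abs(P[:,1]-.134)<.072)]
    print(n,len(P),np.percentile(P[:,0],[0.5,50,99.5]),np.percentile(P[:,1],[.5,50,99.5]),rect(P))
P=C['top'].reshape(-1,3)
Q=C['side'].reshape(-1,3)
for A in(P,Q):
    a=A[(A[:,2]>.06)&(A[:,0]>.3)&(A[:,0]<.62)&(A[:,1]>-.2)&(A[:,1]<.55)]
    for x0,x1,y0,y1 in((.3,.62,-.2,-.1),(.55,.62,-.1,.15),(.55,.62,.27,.5)):
        b=a[(a[:,0]>x0)&(a[:,0]<x1)&(a[:,1]>y0)&(a[:,1]<y1)]; print(x0,y0,len(b),b.max(0) if len(b) else '')
go(.26,-.50,.33,26.6); go(.592,.2145,.27,-175)
E
```

```text
top 234 [0.36142842 0.44687921 0.51986696] [0.07004785 0.13423958 0.19869759] (array([440.6, 133.8]), array([155.7, 125.8]), 2.8)
side 401 [0.36136161 0.44000572 0.51966716] [0.06522105 0.13717232 0.19872151] (array([441.4, 132. ]), array([157. , 131.4]), 2.8)
0.3 -0.2 1403 [ 0.61798152 -0.10017462  0.74133727]
0.55 -0.1 160 [0.61827525 0.04870781 0.4126058 ]
0.55 0.27 161 [0.61976799 0.4072691  0.09731685]
0.3 -0.2 1705 [ 0.61998843 -0.10001059  0.41528434]
0.55 -0.1 184 [0.61905755 0.0479857  0.41563559]
0.55 0.27 252 [0.61993922 0.40637982 0.09505876]
turn [-0.1 -0.   0. ] shift cm [  0.83  -1.12 -12.8 ]
turn [-0.000e+00 -1.000e-01 -1.584e+02] shift cm [ 62.53 -50.1   -6.7 ]
```

```bash
python3 - <<'E'
import io,contextlib
with contextlib.redirect_stdout(io.StringIO()): from m import *
P=np.vstack([C['top'].reshape(-1,3),C['side'].reshape(-1,3)])
P=P[(P[:,0]>.15)]
for y in np.arange(-.5,.3,.1):
    b=P[(P[:,1]>y)&(P[:,1]<y+.1)&(P[:,0]<.9)]
    o=[round(float(np.percentile(b[b[:,2]>h][:,0],1)),3) if (b[:,2]>h).sum()>5 else None for h in(.1,.2,.3,.4,.6)]
    print(round(y,1),o)
E
```

```text
-0.5 [0.229, 0.229, 0.229, 0.237, 0.246]
-0.4 [0.169, 0.169, 0.168, 0.164, 0.159]
-0.3 [0.162, 0.162, 0.162, 0.162, 0.162]
-0.2 [0.169, 0.168, 0.168, 0.168, 0.168]
-0.1 [0.162, 0.162, 0.161, 0.161, 0.157]
-0.0 [0.155, 0.154, 0.154, 0.156, 0.184]
0.1 [0.152, 0.152, 0.163, 0.446, 0.446]
0.2 [0.566, 0.568, None, None, None]
```

Call:
carry_out(steps=[[[0,0,0],[0,0,-6],0],[[0,0,-10],[0.5,-1,-12.5],0],[[0,0,-20],[4,-4,-12.5],0],[[0,0,-30],[8,-7,-12.5],0],[[0,0,-40],[12,-10.5,-12.5],0],[[0,0,-50],[17,-14,-12.5],0],[[0,0,-60],[21.5,-17.5,-12.5],0],[[0,0,-70],[26,-21,-12.5],0]])

```text
clock: 1.1
tcp_pos: [0.3964, -0.2079, 0.3275]
orientation: [-0.0, 0.663, 0.749, 0.0]
wrist_force: [0.7, 0.1, 0.2]
finger_gap: 0.0854
grip_force: 0.0
```

```bash
python3 -c "
from h import *
st(); go(.44,.02,.33,140); go(.46,.20,.30,-175);go(.592,.2145,.26,-175)"
```

```text
t 1.1 tcp [ 396.4 -207.9  327.5] yaw 96.94 tz [-1.e-04  2.e-04 -1.e+00] F [0.75 0.11 0.2 ] T [-0.02  -0.052 -0.015] gap 0.0854339484823711 0.0
turn [ -0.   -0.  -43.1] shift cm [22.1   7.09 -0.24]
turn [  0.   -0.  -88.1] shift cm [39.73 11.25  2.76]
turn [  0.   -0.  -88.1] shift cm [39.57 24.53  6.76]
```

Call:
carry_out(steps=[[[0,0,-10.5],[5.5,1.5,0],0],[[0,0,-21],[11,3,0],0],[[0,0,-31.5],[16.5,5,0],0],[[0,0,-42],[22,7,0],0],[[0,0,-52.5],[27,8,0.5],0],[[0,0,-63],[32,9,1],0],[[0,0,-73.5],[36,10,2],0],[[0,0,-84],[39.7,11.2,2.8],0]])

```text
clock: 2.1
tcp_pos: [0.461, 0.1992, 0.2991]
orientation: [-0.0, -0.009, 1.0, -0.0]
wrist_force: [0.5, 0.1, -0.4]
finger_gap: 0.0854
grip_force: 0.0
```

```bash
python3 -c "
from h import *
st(); go(.592,.2145,.26,-175);go(.592,.2145,.169,-175)"
```

```text
t 2.1 tcp [461.  199.2 299.1] yaw -178.97 tz [-7.e-04 -3.e-04 -1.e+00] F [ 0.46  0.1  -0.38] T [0.013 0.012 0.014] gap 0.0854347135260728 0.0
turn [-0. -0. -4.] shift cm [-13.13   1.3    3.9 ]
turn [-0. -0. -4.] shift cm [-13.13   1.3   13.  ]
```

Call:
carry_out(steps=[[[0,0,-2],[-5,0.5,1.5],0],[[0,0,-4],[-10,1,3],0],[[0,0,-4],[-13.1,1.3,4],0],[[0,0,-4],[-13.1,1.3,5],0],[[0,0,-4],[-13.1,1.3,8],0],[[0,0,-4],[-13.1,1.3,11],0],[[0,0,-4],[-13.1,1.3,13],0],[[0,0,-4],[-13.1,1.3,13],0]])

```text
clock: 3.1
tcp_pos: [0.5899, 0.2116, 0.1681]
orientation: [-0.002, -0.04, 0.999, -0.0]
wrist_force: [0.5, 0.3, -0.5]
finger_gap: 0.0856
grip_force: 0.0
```

```bash
python3 - <<'E'
from h import *
st(); go(.592,.2145,.169,-175)
p,d=look('side'); P=cloud('side',d)
cv2.imwrite('pics/s1.png',cv2.resize(p[120:260,240:420,::-1],None,fx=4,fy=4,interpolation=cv2.INTER_CUBIC))
E
```

```text
t 3.1 tcp [589.9 211.6 168.1] yaw -175.36 tz [-0.0043 -0.001  -1.    ] F [ 0.54  0.27 -0.48] T [ 0.017 -0.007 -0.015] gap 0.08560461977147255 0.0
turn [-0.  -0.2 -0.4] shift cm [-0.23  0.28 -0.1 ]
```

View pics/s1.png

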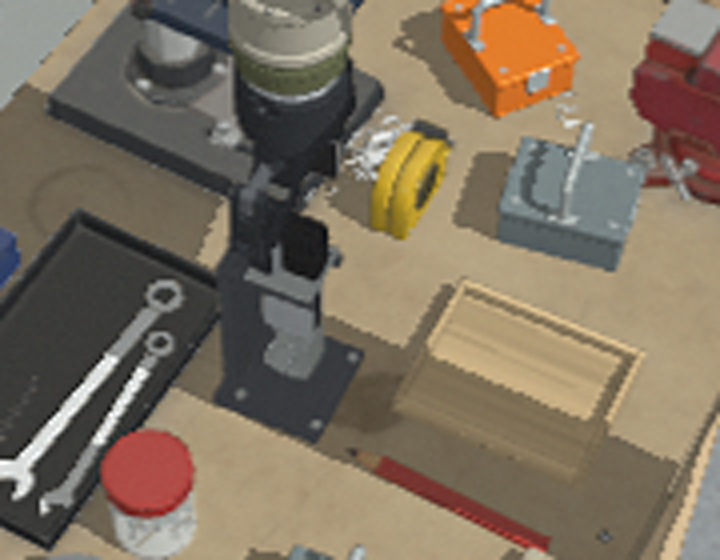

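The gripper straddles the black grip at crop (300,245). I correct by 2 to 3 mm and close.

Call:
carry_out(steps=[[[0,0,-0.4],[-0.2,0.2,0],0],[[0,0,-0.4],[-0.2,0.2,0],120],[[0,0,-0.4],[-0.2,0.2,0],255],[[0,0,-0.4],[-0.2,0.2,0],255],[[0,0,-0.4],[-0.2,0.2,0],255],[[0,0,-0.4],[-0.2,0.2,0],255],[[0,0,-0.4],[-0.2,0.2,0],255],[[0,0,-0.4],[-0.2,0.2,0],255]], force=70)

```text
clock: 4.15
tcp_pos: [0.5944, 0.2138, 0.1702]
orientation: [0.0, -0.044, 0.999, -0.0]
wrist_force: [-0.8, -2.0, 5.5]
finger_gap: 0.0217
grip_force: 69.1
```

```bash
python3 -c "
from h import *
st(); go(.592,.2145,.169,-175)"
```

```text
t 4.15 tcp [594.4 213.8 170.2] yaw -174.98 tz [ 8.e-04 -5.e-04 -1.e+00] F [-0.8  -1.97  5.47] T [-0.559  0.119 -0.029] gap 0.021721350775094867 69.08553957939148
turn [-0.  0.  0.] shift cm [0.23 0.09 0.12]
```

Call:
carry_out(steps=[[[0,0,0],[0,0,-0.7],255],[[0,0,0],[0,0,-1.5],255],[[0,0,0],[0,0,-1.5],255],[[0,0,0],[2,0,-1.5],255],[[0,0,0],[4.5,0,-1.5],255],[[0,0,0],[7,0,-1.5],255],[[0,0,0],[9,0,-2],255],[[0,0,0],[9.5,0,-5],255]])

```text
clock: 5.15
tcp_pos: [0.4962, 0.2054, 0.218]
orientation: [-0.003, -0.044, 0.999, -0.0]
wrist_force: [0.4, -0.0, -1.5]
finger_gap: 0.0217
grip_force: 68.9
```

```bash
python3 - <<'E'
from h import *
st(); go(.396,.382,.26,-173.7); go(.396,.382,.2,-173.7)
p,d=look('side'); P=cloud('side',d)
cv2.imwrite('pics/s2.png',cv2.resize(p[140:320,240:420,::-1],None,fx=3.3,fy=3.3,interpolation=cv2.INTER_CUBIC))
s=env.get_state()['tcp_pos']
m=(abs(P[...,0]-s[0])<.06)&(abs(P[...,1]-s[1])<.06)&(P[...,2]>.03)
for z in np.arange(.04,.22,.01):
    q=P[m&(P[...,2]>z)&(P[...,2]<z+.01)]
    if len(q): print(round(z,3),len(q),np.round(np.percentile(q[:,:2]-s[:2],[5,95],axis=0)*1000,1).tolist())
E
```

```text
t 5.15 tcp [496.2 205.4 218. ] yaw -174.94 tz [-0.0058 -0.0013 -1.    ] F [ 0.38 -0.   -1.47] T [ 0.036 -0.09   0.055] gap 0.021687651547639537 68.9426600933075
turn [-0.  -0.3 -1.2] shift cm [ 8.45 18.47 -4.17]
turn [-0.  -0.3 -1.2] shift cm [ 8.42 18.48  1.83]
0.08 57 [[-15.6, -9.2], [8.8, 12.0]]
0.09 29 [[-22.1, -10.0], [14.7, 14.3]]
0.1 10 [[-22.1, -17.1], [11.2, 9.9]]
0.11 7 [[-22.3, -15.5], [-19.0, 8.1]]
0.12 37 [[-21.4, -7.3], [1.7, 12.7]]
0.13 7 [[-18.8, 7.3], [11.5, 10.8]]
0.14 26 [[-23.4, -2.9], [11.5, 11.2]]
0.15 32 [[-24.2, -0.8], [10.2, 13.1]]
0.16 32 [[-22.4, -9.0], [9.2, 12.9]]
0.17 29 [[-23.1, -8.8], [10.4, 14.6]]
0.18 20 [[-23.5, 4.7], [11.8, 14.1]]
0.2 71 [[-27.3, -21.8], [18.4, 24.7]]
0.21 70 [[-28.5, 4.3], [17.3, 24.4]]
```

View pics/s2.png

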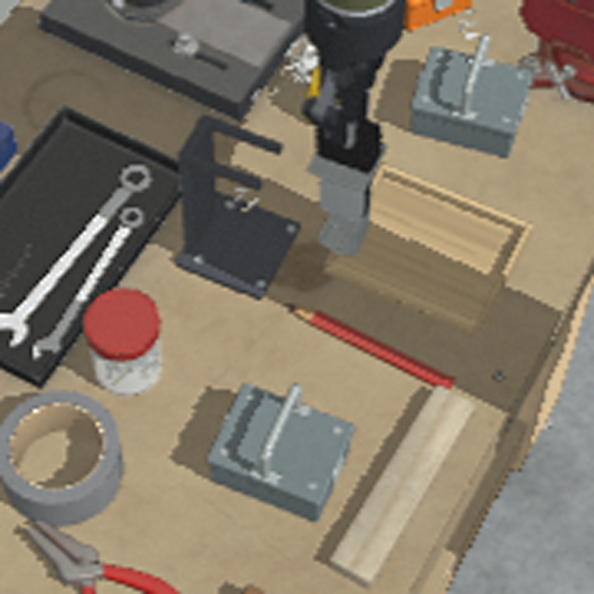

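The scale is free and upright in the gripper at crop (345,180), and the fork is empty. Next is the left box.

Call:
carry_out(steps=[[[0,0,0],[1,1,-2.5],255],[[0,0,0],[2.5,5,-4],255],[[0,0,-0.6],[4.5,9.5,-4],255],[[0,0,-1.2],[6.5,14,-4],255],[[0,0,-1.2],[8,17.5,-4],255],[[0,0,-1.2],[8.4,18.5,-3],255],[[0,0,-1.2],[8.4,18.5,0],255],[[0,0,-1.2],[8.4,18.5,1.8],255]])

```text
clock: 6.2
tcp_pos: [0.3993, 0.382, 0.1995]
orientation: [-0.001, -0.054, 0.999, -0.001]
wrist_force: [-0.5, -0.1, -2.8]
finger_gap: 0.0218
grip_force: 69.1
```

```bash
python3 - <<'E'
from h import *
st(); go(.396,.382,.2008,-173.7); c=np.cos(np.radians(6.3));s_=np.sin(np.radians(6.3)); go(.396+.06*c,.382+.06*s_,.2008,-173.7)
p,d=look('side'); np.savez('side1.npz',p=p,d=d); P=cloud('side',d)
cv2.imwrite('pics/s3.png',cv2.resize(p[210:320,260:400,::-1],None,fx=5,fy=5,interpolation=cv2.INTER_CUBIC))
s=env.get_state()['tcp_pos']
m=(abs(P[...,0]-s[0])<.03)&(abs(P[...,1]-s[1])<.06)&(P[...,2]>.052)
for z in np.arange(.05,.2,.01):
    q=P[m&(P[...,2]>z)&(P[...,2]<z+.01)]
    if len(q): print(round(z,3),len(q),np.round(np.percentile(q[:,:2]-s[:2],[5,95],axis=0)*1000,1).tolist())
print(P[m][:,2].min())
E
```

```text
t 6.2 tcp [399.3 382.  199.5] yaw -173.77 tz [-0.0014 -0.0016 -1.    ] F [-0.48 -0.1  -2.77] T [-0.009 -0.008  0.005] gap 0.02184325331103805 69.11953926086426
turn [-0.1 -0.1 -0.1] shift cm [ 0.32  0.03 -0.13]
turn [-0.1 -0.1 -0.1] shift cm [-5.68  0.04 -0.14]
0.05 28 [[2.0, 8.4], [27.9, 42.5]]
0.06 45 [[-9.5, -2.7], [12.1, 13.3]]
0.07 31 [[-18.2, -10.4], [16.7, 12.9]]
0.08 14 [[-18.3, -6.6], [17.7, 13.6]]
0.09 5 [[-18.6, -9.1], [-15.8, 10.8]]
0.1 32 [[-18.2, 1.4], [4.5, 13.5]]
0.11 5 [[-14.0, 7.7], [12.8, 14.6]]
0.12 26 [[-20.1, 0.1], [12.5, 13.9]]
0.13 30 [[-20.1, 1.7], [17.2, 14.3]]
0.14 25 [[-19.7, 2.0], [14.3, 14.4]]
0.15 25 [[-19.5, 8.0], [14.7, 14.1]]
0.16 2 [[-14.8, 11.2], [-0.5, 13.8]]
0.18 57 [[-25.3, 2.4], [21.3, 25.4]]
0.19 100 [[-24.3, -8.6], [20.9, 25.6]]
0.2 38 [[-25.0, 1.3], [19.3, 14.8]]
0.052016285014395924
```

View pics/s3.png

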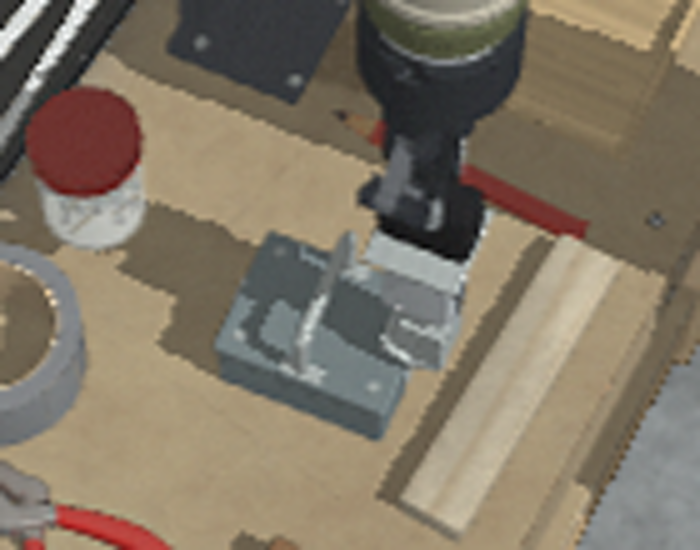

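The hook is level with the bar, facing it at crop (430,340). I push it 57 mm forward and start raising.

Call:
carry_out(steps=[[[0,0,0],[-2,0,-0.1],255],[[0,0,0],[-4,0,-0.1],255],[[0,0,0],[-5.2,0,-0.1],255],[[0,0,0],[-5.7,0,-0.1],255],[[0,0,0],[-5.7,0,-0.1],255],[[0,0,0],[-5.7,0,-0.6],255],[[0,0,0],[-5.7,0,-1.4],255],[[0,0,0],[-5.7,0,-2.2],255]])

```text
clock: 7.25
tcp_pos: [0.4561, 0.3891, 0.2248]
orientation: [0.0, -0.055, 0.999, 0.0]
wrist_force: [0.4, -0.4, -2.9]
finger_gap: 0.0215
grip_force: 69.1
```

Call:
carry_out(steps=[[[0,0,0],[0,0,-0.7],255],[[0,0,0],[0,0,-1.4],255],[[0,0,0],[0,0,-2.1],255],[[0,0,0],[0,0,-2.7],255],[[0,0,0],[0,0,-3.3],255],[[0,0,0],[0,0,-3.9],255],[[0,0,0],[0,0,-4.5],255],[[0,0,0],[0,0,-5],255]])

```text
clock: 8.25
tcp_pos: [0.4563, 0.3889, 0.2741]
orientation: [0.0, -0.054, 0.999, -0.0]
wrist_force: [-0.7, 0.5, -7.2]
finger_gap: 0.0213
grip_force: 68.9
```

```bash
python3 - <<'E'
from h import *
st()
p,d=look('side'); np.savez('side2.npz',p=p,d=d); P=cloud('side',d)
cv2.imwrite('pics/s4.png',cv2.resize(p[190:320,260:410,::-1],None,fx=4.5,fy=4.5,interpolation=cv2.INTER_CUBIC))
E
```

```text
t 8.25 tcp [456.3 388.9 274.1] yaw -173.77 tz [ 1.e-04 -1.e-04 -1.e+00] F [-0.72  0.46 -7.19] T [-0.012 -0.082 -0.01 ] gap 0.021314425700611175 68.91356348991394
```

View pics/s4.png

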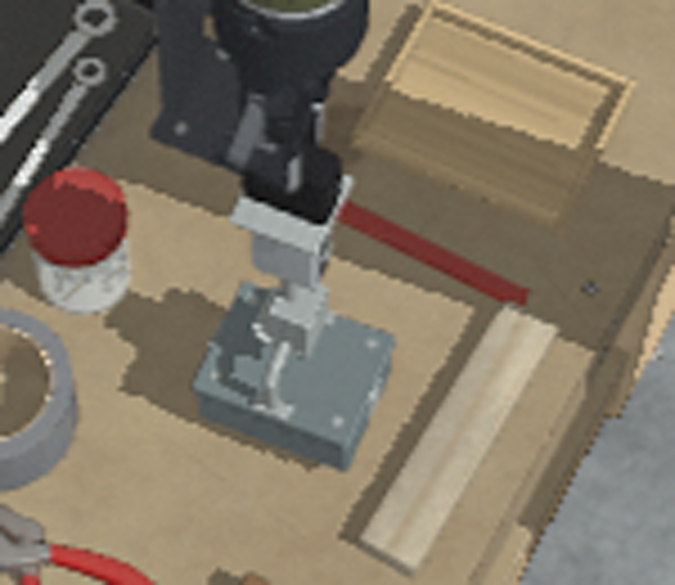

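The bar sits in the hook at crop (290,330). Whether the box has left the bench I check from depth after holding still for a second.

Call:
carry_out(steps=[[[0,0,0],[0,0,0],255],[[0,0,0],[0,0,0],255],[[0,0,0],[0,0,0],255],[[0,0,0],[0,0,0],255],[[0,0,0],[0,0,0],255],[[0,0,0],[0,0,0],255],[[0,0,0],[0,0,0],255],[[0,0,0],[0,0,0],255]])

```text
clock: 9.3
tcp_pos: [0.4563, 0.3889, 0.2738]
orientation: [0.0, -0.054, 0.999, -0.0]
wrist_force: [0.0, -0.4, -7.4]
finger_gap: 0.0218
grip_force: 68.9
```

```bash
cat >> h.py <<'E'
def box(cx,cy,r=.075):
    s=env.get_state(); p,d=look('side'); P=cloud('side',d).reshape(-1,3)
    q=P[(abs(P[:,0]-cx)<r)&(abs(P[:,1]-cy)<r)&(P[:,2]>.03)&(P[:,2]<.14)]
    h,e=np.histogram(q[:,2],bins=np.arange(.03,.141,.004)); i=h[:-1]+h[1:]; k=i.argmax()
    l=q[(q[:,2]>e[k]-.001)&(q[:,2]<e[k+2]+.001)]
    z=np.median(l[:,2]); r=cv2.minAreaRect((l[:,:2]*1000).astype(np.float32))
    print('lid z',z,'underside',z-.0495,'F',np.round(s['wrist_force'],2),'rect',r, 'hook ext if hung', s['tcp_pos'][2]+.0158-.147-(z-.0495+.09))
E
python3 -c "
from h import *
st();box(.4565,.389);st();box(.4565,.389);box(.4565,.389)"
```

```text
t 9.3 tcp [456.3 388.9 273.8] yaw -173.77 tz [ 1.e-04 -1.e-04 -1.e+00] F [ 0.01 -0.38 -7.42] T [ 0.034 -0.023 -0.021] gap 0.02177260337761683 68.90985488891602
lid z 0.07082280923542172 underside 0.021322809235421722 F [ 0.01 -0.38 -7.42] rect ((453.161865234375, 389.0590515136719), (106.1136703491211, 82.39872741699219), 8.009929656982422) hook ext if hung 0.03125026101302954
t 9.35 tcp [456.2 388.9 273.8] yaw -173.77 tz [ 0.e+00 -1.e-04 -1.e+00] F [-0.89 -0.33 -7.49] T [ 0.042 -0.008  0.067] gap 0.021670534706023186 68.91004085540771
lid z 0.0709116457811454 underside 0.02141164578114539 F [-0.89 -0.33 -7.49] rect ((453.14776611328125, 387.45391845703125), (106.38865661621094, 82.31964111328125), 6.834090709686279) hook ext if hung 0.03114667580617765
lid z 0.07080881290723573 underside 0.021308812907235727 F [ 0.05  0.6  -6.65] rect ((453.1191711425781, 388.43218994140625), (106.368408203125, 82.04763793945312), 8.275211334228516) hook ext if hung 0.03125066643756515
```

The box hangs 21 mm clear and still. The spring reads about 31 mm by depth and 28 to 30 mm by force, so this is the full box. I carry it to the tray on the hook.

Call:
carry_out(steps=[[[0,0,0],[0,0,-0.8],255],[[0,0,0],[0,0,-1.8],255],[[0,0,0],[0.1,-0.7,-2.6],255],[[0,0,0.5],[0.3,-2.2,-3],255],[[0,0,1],[0.7,-4.5,-3],255],[[0,0,1.5],[1.1,-7.2,-3],255],[[0,0,2],[1.6,-10,-3],255],[[0,0,2.5],[2,-12.8,-3],255]])

```text
clock: 10.45
tcp_pos: [0.4497, 0.2575, 0.3041]
orientation: [0.0, -0.032, 0.999, -0.0]
wrist_force: [-1.0, -0.3, -7.7]
finger_gap: 0.0219
grip_force: 69.0
```

Call:
carry_out(steps=[[[0,0,0.5],[0.3,-2.8,0],255],[[0,0,1],[0.7,-5.5,0],255],[[0,0,1],[1,-8,0],255],[[0,0,1],[1.2,-10,0],255],[[0,0,1],[1.4,-11.4,0],255],[[0,0,1],[1.5,-12.2,0],255],[[0,0,1],[1.5,-12.5,0],255],[[0,0,1],[1.5,-12.5,0],255]])

```text
clock: 11.45
tcp_pos: [0.4435, 0.1339, 0.3038]
orientation: [0.0, -0.024, 1.0, 0.0]
wrist_force: [-0.6, 0.5, -7.4]
finger_gap: 0.0212
grip_force: 69.0
```

```bash
python3 -c "
from h import *
st();box(.444,.133);box(.444,.133);go(.4441,.1334,.304,-177.2)"
```

```text
t 11.45 tcp [443.5 133.9 303.8] yaw -177.26 tz [ 1.e-04  2.e-04 -1.e+00] F [-0.55  0.49 -7.42] T [ 0.055  0.001 -0.   ] gap 0.021208280163739456 69.01158928871155
lid z 0.10152805168961976 underside 0.052028051689619756 F [-0.55  0.49 -7.42] rect ((440.19586181640625, 134.59788513183594), (105.64617156982422, 83.83561706542969), 4.891176700592041) hook ext if hung 0.030535944336747084
lid z 0.10177940818259212 underside 0.05227940818259212 F [ 0.18  0.09 -7.09] rect ((440.70965576171875, 134.31747436523438), (105.70553588867188, 81.41766357421875), 3.8396928310394287) hook ext if hung 0.030235926385256767
turn [ 0. -0. -0.] shift cm [-0.06 -0.09 -0.03]
```

The box hangs above the tray centre, within 2 mm. I lower it slowly until it stands and the hook comes free.

Call:
carry_out(steps=[[[0,0,0],[0,0,0.6],255],[[0,0,0],[0,0,1.5],255],[[0,0,0],[0,0,2.4],255],[[0,0,0],[0,0,3.2],255],[[0,0,0],[0,0,3.8],255],[[0,0,0],[0,0,4.3],255],[[0,0,0],[0,0,4.8],255],[[0,0,0],[0,0,5.4],255]])

```text
clock: 12.55
tcp_pos: [0.4435, 0.1336, 0.2497]
orientation: [0.0, -0.024, 1.0, -0.0]
wrist_force: [-1.2, -0.4, -5.4]
finger_gap: 0.0216
grip_force: 69.2
```

Call:
carry_out(steps=[[[0,0,0],[0,0,0.7],255],[[0,0,0],[0,0,1.5],255],[[0,0,0],[0,0,2.3],255],[[0,0,0],[0,0,3.1],255],[[0,0,0],[0,0,3.7],255],[[0,0,0],[0,0,4.3],255],[[0,0,0],[0,0,4.3],255],[[0,0,0],[0,0,4.3],255]])

```text
clock: 13.55
tcp_pos: [0.4436, 0.1338, 0.207]
orientation: [0.0, -0.024, 1.0, -0.0]
wrist_force: [0.9, -0.6, -3.3]
finger_gap: 0.0212
grip_force: 69.6
```

```bash
python3 - <<'E'
from h import *
st();box(.441,.134);go(.4441,.1334,.2068,-177.2)
p,d=look('side')
cv2.imwrite('pics/s5.png',cv2.resize(p[140:260,310:430,::-1],None,fx=4.8,fy=4.8,interpolation=cv2.INTER_CUBIC))
E
```

```text
t 13.55 tcp [443.6 133.8 207. ] yaw -177.27 tz [ 4.e-04 -0.e+00 -1.e+00] F [ 0.9  -0.6  -3.29] T [-0.006 -0.019  0.057] gap 0.021159316611447175 69.64319586753845
lid z 0.05670639040496539 underside 0.007206390404965388 F [ 0.9  -0.6  -3.29] rect ((439.02423095703125, 134.08595275878906), (105.098388671875, 83.90310668945312), 5.37076473236084) hook ext if hung -0.021453273588883118
turn [-0.   0.  -0.1] shift cm [-0.04 -0.04  0.03]
```

View pics/s5.png

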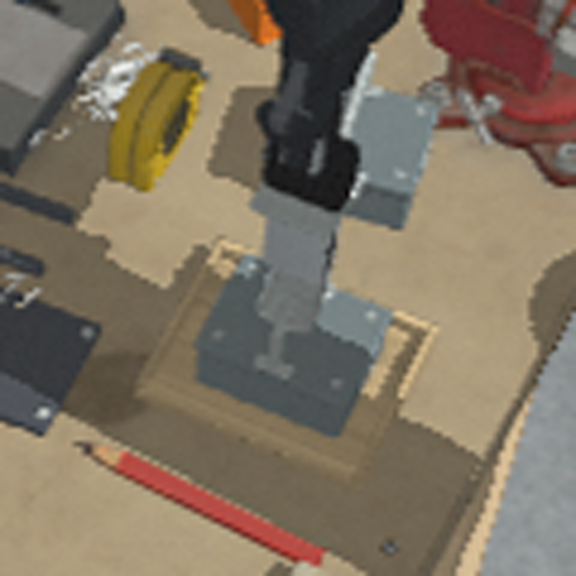

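The box stands flat in the tray, centred. Now I unhook and go to the right box.

Call:
carry_out(steps=[[[0,0,0],[1.5,0,0],255],[[0,0,0],[3.5,0,0],255],[[0,0,0],[5.5,0,0],255],[[0,0,0],[7,0,0],255],[[0,0,-2],[7,-2,-3.5],255],[[0,0,-4],[6,-7,-4],255],[[0,0,-6],[4.5,-12,-4],255],[[0,0,-8.6],[3,-17.2,-3.5],255]])

```text
clock: 14.65
tcp_pos: [0.422, -0.0408, 0.2426]
orientation: [0.001, -0.1, 0.995, -0.0]
wrist_force: [1.9, 1.0, -2.0]
finger_gap: 0.0213
grip_force: 69.7
```

```bash
python3 - <<'E'
from h import *
st();go(.4214,-.0398,.2008,-168.7);go(.4803,-.028,.2008,-168.7);box(.441,.134)
p,d=look('top'); np.savez('top1.npz',p=p,d=d); P=cloud('top',d).reshape(-1,3)
q=P[(abs(P[:,0]-.478)<.07)&(abs(P[:,1]+.029)<.07)&(P[:,2]>.08)&(P[:,2]<.1)]
print(len(q),cv2.minAreaRect((q[:,:2]*1000).astype(np.float32)) if len(q) else '')
E
```

```text
t 14.65 tcp [422.  -40.8 242.6] yaw -168.55 tz [ 2.4e-03 -5.0e-04 -1.0e+00] F [ 1.91  1.04 -1.98] T [ 0.051 -0.077  0.035] gap 0.021343045242097645 69.69761610031128
turn [-0.1  0.1  0.2] shift cm [0.05 0.12 4.18]
turn [-0.1  0.1  0.2] shift cm [-5.96  0.1   4.19]
lid z 0.055353580222212706 underside 0.005853580222212704 F [ 1.91  1.04 -1.98] rect ((439.3732604980469, 133.0777130126953), (106.67044830322266, 84.4504165649414), 2.405302047729492) hook ext if hung 0.01556211364017436
52 ((477.9645690917969, -28.891983032226562), (7.698899269104004, 73.75870513916016), 11.223464012145996)
```

Call:
carry_out(steps=[[[0,0,0.2],[0,0.1,2],255],[[0,0,0.2],[0,0.1,4.2],255],[[0,0,0.2],[0,0.1,4.2],255],[[0,0,0.2],[-1.5,0.1,4.2],255],[[0,0,0.2],[-3.5,0.1,4.2],255],[[0,0,0.2],[-5.2,0.1,4.2],255],[[0,0,0.2],[-6,0.1,4.2],255],[[0,0,0.2],[-6,0.1,4.2],255]])

```text
clock: 15.75
tcp_pos: [0.4808, -0.0265, 0.1997]
orientation: [-0.0, -0.097, 0.995, -0.0]
wrist_force: [-0.6, 0.3, -2.2]
finger_gap: 0.0212
grip_force: 69.9
```

Call:
carry_out(steps=[[[0,0,0],[0,0,-0.8],255],[[0,0,0],[0,0,-1.6],255],[[0,0,0],[0,0,-2.4],255],[[0,0,0],[0,0,-3.1],255],[[0,0,0],[0,0,-3.8],255],[[0,0,0],[0,0,-4.5],255],[[0,0,0],[0,0,-5.2],255],[[0,0,0],[0,0,-5.8],255]])

```text
clock: 16.75
tcp_pos: [0.4802, -0.0267, 0.2581]
orientation: [-0.0, -0.097, 0.995, -0.0]
wrist_force: [0.5, -0.1, -5.4]
finger_gap: 0.022
grip_force: 69.5
```

```bash
python3 -c "
from h import *
st();box(.478,-.029);box(.478,-.029)"
```

```text
t 16.75 tcp [480.2 -26.7 258.1] yaw -168.87 tz [-3.e-04 -1.e-04 -1.e+00] F [ 0.45 -0.1  -5.41] T [-0.011 -0.026 -0.044] gap 0.021979914308113233 69.48720574378967
lid z 0.06696696930407253 underside 0.01746696930407253 F [ 0.45 -0.1  -5.41] rect ((477.43560791015625, -31.66143035888672), (105.63745880126953, 85.5384750366211), 12.172304153442383) hook ext if hung 0.01943473626142196
lid z 0.06940667482427543 underside 0.019906674824275425 F [-0.04  0.07 -4.9 ] rect ((477.6370544433594, -31.593551635742188), (104.16682434082031, 86.0414047241211), 12.907889366149902) hook ext if hung 0.017782064159230018
```

The right box reads about 18 to 19 mm, so it is the half-empty one. I hold it still for a second, then set it back.

Call:
carry_out(steps=[[[0,0,0],[0,0,0],255],[[0,0,0],[0,0,0],255],[[0,0,0],[0,0,0],255],[[0,0,0],[0,0,0],255],[[0,0,0],[0,0,0],255],[[0,0,0],[0,0,0],255],[[0,0,0],[0,0,0],255],[[0,0,0],[0,0,0],255]])

```text
clock: 17.85
tcp_pos: [0.4803, -0.0267, 0.2578]
orientation: [0.0, -0.097, 0.995, -0.0]
wrist_force: [0.1, -0.5, -5.2]
finger_gap: 0.0214
grip_force: 69.5
```

```bash
python3 -c "
from h import *
st();box(.478,-.029);box(.478,-.029)"
```

```text
t 17.85 tcp [480.3 -26.7 257.8] yaw -168.87 tz [ 1.e-04 -1.e-04 -1.e+00] F [ 0.06 -0.54 -5.25] T [-0.006  0.001 -0.045] gap 0.0213827778230183 69.48760628700256
lid z 0.06705554712238948 underside 0.017555547122389478 F [ 0.06 -0.54 -5.25] rect ((478.0677185058594, -30.13286590576172), (105.65007019042969, 85.57781219482422), 9.707983016967773) hook ext if hung 0.01904625863488031
lid z 0.06689808641998396 underside 0.017398086419983957 F [-0.59 -0.28 -5.71] rect ((478.1094055175781, -31.772979736328125), (105.1485366821289, 86.66344451904297), 12.571920394897461) hook ext if hung 0.019199057201793004
```

Call:
carry_out(steps=[[[0,0,0],[0,0,0.5],255],[[0,0,0],[0,0,1],255],[[0,0,0],[0,0,1.5],255],[[0,0,0],[0,0,2],255],[[0,0,0],[0,0,2.5],255],[[0,0,0],[0,0,3.2],255],[[0,0,0],[0,0,4],255],[[0,0,0],[0,0,4.8],255]])

```text
clock: 18.95
tcp_pos: [0.4807, -0.0267, 0.2096]
orientation: [0.001, -0.097, 0.995, -0.0]
wrist_force: [0.1, -0.4, -2.5]
finger_gap: 0.0218
grip_force: 69.9
```

Call:
carry_out(steps=[[[0,0,0],[0,0,0.6],255],[[0,0,0],[0,0,0.9],255],[[0,0,0],[0,0,0.9],255],[[0,0,0],[1.5,0,0.9],255],[[0,0,0],[3.5,0,0.9],255],[[0,0,0],[5.5,0,0.9],255],[[0,0,0],[7,0,0.9],255],[[0,0,0],[7,0,0.5],255]])

```text
clock: 19.95
tcp_pos: [0.4104, -0.0403, 0.2051]
orientation: [-0.0, -0.097, 0.995, -0.0]
wrist_force: [0.5, 0.2, -1.9]
finger_gap: 0.0215
grip_force: 69.9
```

```bash
python3 -c "
from h import *
st();box(.478,-.029);box(.4395,.133);go(.41,.1,.26,-175);go(.44,.205,.26,-175);
a=np.radians(5);X,Y,Z=.5944,.2138,.1702
for k,dz in((.1,.03),(.1,.015),(0,.015),(0,0)): go(X-k*np.cos(a),Y-k*np.sin(a),Z+dz,-175)"
```

```text
t 19.95 tcp [410.4 -40.3 205.1] yaw -168.92 tz [-1.e-04 -0.e+00 -1.e+00] F [ 0.54  0.15 -1.9 ] T [-0.017  0.051  0.018] gap 0.02146196535887919 69.88388299942017
lid z 0.05002283131734209 underside 0.0005228313173420845 F [ 0.54  0.15 -1.9 ] rect ((476.7467956542969, -30.121253967285156), (104.48465728759766, 85.36642456054688), 12.279145240783691) hook ext if hung -0.016672662553759585
lid z 0.05547159512284128 underside 0.005971595122841275 F [ 0.43 -0.15 -1.71] rect ((439.2027893066406, 132.81887817382812), (105.5914077758789, 82.50666809082031), 2.40718412399292) hook ext if hung -0.021342992292628274
turn [-0.1  0.1  6.1] shift cm [-2.49 13.83 -5.44]
turn [-0.1  0.1  6.1] shift cm [-7.46 23.55 -5.44]
turn [-0.1  0.1  6.1] shift cm [-12.82  22.51   0.55]
turn [-0.1  0.1  6.1] shift cm [-12.82  22.51   2.05]
turn [-0.1  0.1  6.1] shift cm [-22.76  21.45   2.07]
turn [-0.1  0.1  6.1] shift cm [-22.76  21.45   3.57]
```

The half-empty box stands where it was, and the full box is flat in the tray. I take the scale to the stand.

Call:
carry_out(steps=[[[0,0,0],[0,0,-4.5],255],[[0,0,1],[-1,2,-6.5],255],[[0,0,2.5],[-3.5,7,-6.5],255],[[0,0,4],[-6,12,-6.5],255],[[0,0,5.5],[-8.5,16.5,-6.5],255],[[0,0,6.1],[-11,20.5,-6.5],255],[[0,0,6.1],[-12.8,22.5,-5],255],[[0,0,6.1],[-12.8,22.5,-1],255]])

```text
clock: 21.05
tcp_pos: [0.497, 0.2082, 0.2153]
orientation: [0.003, -0.045, 0.999, 0.001]
wrist_force: [-0.0, 0.3, -1.6]
finger_gap: 0.0208
grip_force: 69.9
```

Call:
carry_out(steps=[[[0,0,0],[0,0,1.5],255],[[0,0,0],[0,0,2.5],255],[[0,0,0],[0,0,3],255],[[0,0,0],[0,0,3],255],[[0,0,0],[0,0,3],255],[[0,0,0],[0,0,3],255],[[0,0,0],[0,0,3],255],[[0,0,0],[0,0,3],255]])

```text
clock: 22.05
tcp_pos: [0.4938, 0.2052, 0.1849]
orientation: [0.0, -0.044, 0.999, -0.0]
wrist_force: [0.3, -0.2, -2.6]
finger_gap: 0.0215
grip_force: 69.9
```

```bash
python3 - <<'E'
from h import *
st()
a=np.radians(5);X,Y,Z=.5944,.2138,.1702
for k,dz in((.1,.015),(0,.015),(0,0)): go(X-k*np.cos(a),Y-k*np.sin(a),Z+dz,-175)
p,d=look('side')
cv2.imwrite('pics/s6.png',cv2.resize(p[140:270,270:400,::-1],None,fx=4.5,fy=4.5,interpolation=cv2.INTER_CUBIC))
E
```

```text
t 22.05 tcp [493.8 205.2 184.9] yaw -174.97 tz [ 2.e-04 -1.e-04 -1.e+00] F [ 0.3  -0.17 -2.59] T [-0.012 -0.009  0.02 ] gap 0.021472383473318066 69.86491441726685
turn [-0.  0.  0.] shift cm [-0.09 -0.02 -0.03]
turn [-0.  0.  0.] shift cm [-10.09  -0.03  -0.03]
turn [-0.  0.  0.] shift cm [-10.09  -0.03   1.47]
```

View pics/s6.png

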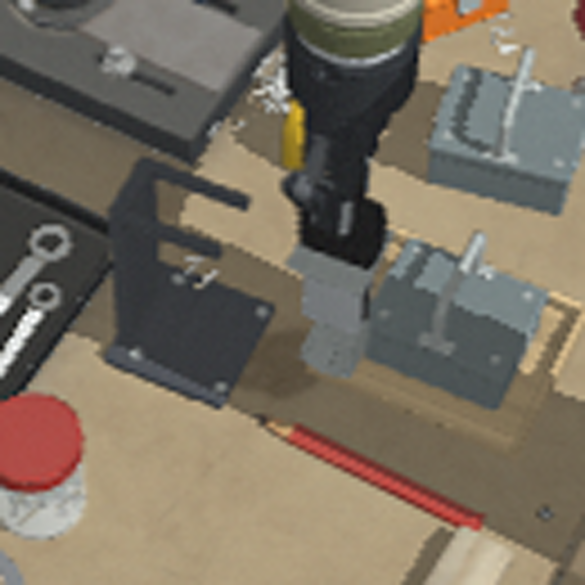

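The boxes are in place. The scale at crop (340,290) is lined up with the fork, whose prongs end at (245,200) and (220,245). I insert it and lower it onto the prongs.

Call:
carry_out(steps=[[[0,0,0],[-2,0,0],255],[[0,0,0],[-4,0,0],255],[[0,0,0],[-6,0,0],255],[[0,0,0],[-8,0,0],255],[[0,0,0],[-9.5,0,0],255],[[0,0,0],[-10.1,0,0],255],[[0,0,0],[-10.1,0,0],255],[[0,0,0],[-10.1,0,0],255]])

```text
clock: 23.1
tcp_pos: [0.5937, 0.2141, 0.1848]
orientation: [-0.0, -0.044, 0.999, -0.0]
wrist_force: [0.3, -0.0, -1.6]
finger_gap: 0.0218
grip_force: 69.9
```

Call:
carry_out(steps=[[[0,0,0],[0,0,0.5],255],[[0,0,0],[0,0,0.9],255],[[0,0,0],[0,0,1.2],255],[[0,0,0],[0,0,1.4],255],[[0,0,0],[0,0,1.4],255],[[0,0,0],[0,0,1.4],255],[[0,0,0],[0,0,1.4],255],[[0,0,0],[0,0,1.4],255]])

```text
clock: 24.1
tcp_pos: [0.5944, 0.2141, 0.1709]
orientation: [0.0, -0.044, 0.999, -0.0]
wrist_force: [-0.0, -0.5, -2.5]
finger_gap: 0.0215
grip_force: 69.9
```

```bash
python3 -c "
from h import *
st();go(.5944,.2138,.1702,-175)"
```

```text
t 24.1 tcp [594.4 214.1 170.9] yaw -174.97 tz [ 2.e-04 -1.e-04 -1.e+00] F [-0.05 -0.55 -2.47] T [ 0.051 -0.003 -0.041] gap 0.021488437956901724 69.9047863483429
turn [-0.  0.  0.] shift cm [ 0.01 -0.03  0.07]
```

Call:
carry_out(steps=[[[0,0,0],[0,0,0.05],255],[[0,0,0],[0,0,0.1],255],[[0,0,0],[0,0,0.1],255],[[0,0,0],[0,0,0.1],255],[[0,0,0],[0,0,0.1],255],[[0,0,0],[0,0,0.1],255],[[0,0,0],[0,0,0.1],255],[[0,0,0],[0,0,0.1],255]])

```text
clock: 25.1
tcp_pos: [0.5945, 0.214, 0.1702]
orientation: [0.0, -0.044, 0.999, -0.0]
wrist_force: [-0.9, -1.1, 5.9]
finger_gap: 0.0216
grip_force: 70.8
```

Contact: the force changed by 8 N, at the same height as when I took the scale, so it rests on the prongs. I release gently and rise.

Call:
carry_out(steps=[[[0,0,0],[0,0,-0.05],255],[[0,0,0],[0,0,-0.05],200],[[0,0,0],[0,0,-0.05],120],[[0,0,0],[0,0,-0.05],40],[[0,0,0],[0,0,-0.05],0],[[0,0,0],[0,0,-0.05],0],[[0,0,0],[0,0,-0.05],0],[[0,0,0],[0,0,-0.05],0]])

```text
clock: 26.1
tcp_pos: [0.5944, 0.2141, 0.1703]
orientation: [0.0, -0.044, 0.999, -0.0]
wrist_force: [-0.4, -0.2, 0.1]
finger_gap: 0.0855
grip_force: 0.0
```

Call:
carry_out(steps=[[[0,0,0],[0,0,-1],0],[[0,0,0],[0,0,-3],0],[[0,0,0],[0,0,-6],0],[[0,0,0],[0,0,-9],0],[[0,0,0],[0,0,-12],0],[[0,0,0],[4,0,-14],0],[[0,0,0],[8,0,-14],0],[[0,0,0],[8,0,-14],0]])

```text
clock: 27.1
tcp_pos: [0.5123, 0.2071, 0.3122]
orientation: [0.001, -0.044, 0.999, 0.0]
wrist_force: [0.5, 0.3, -0.5]
finger_gap: 0.0855
grip_force: 0.0
```

```bash
python3 - <<'E'
from h import *
st();box(.478,-.029);box(.4395,.133)
p,d=look('side');P=cloud('side',d).reshape(-1,3)
q=P[(abs(P[:,0]-.592)<.04)&(abs(P[:,1]-.2145)<.03)&(P[:,2]>.197)&(P[:,2]<.215)]
print('grip top',len(q),q.mean(0),cv2.minAreaRect((q[:,:2]*1000).astype(np.float32)))
cv2.imwrite('pics/s7.png',cv2.resize(p[130:310,270:430,::-1],None,fx=3.3,fy=3.3,interpolation=cv2.INTER_CUBIC))
E
```

```text
t 27.1 tcp [512.3 207.1 312.2] yaw -174.92 tz [ 1.1e-03  3.0e-04 -1.0e+00] F [ 0.54  0.34 -0.46] T [-0.001 -0.021 -0.023] gap 0.08554296621971962 0.0
lid z 0.0499964521137477 underside 0.0004964521137477002 F [ 0.54  0.34 -0.46] rect ((472.25634765625, -40.18537139892578), (117.05854034423828, 98.98177337646484), 12.448673248291016) hook ext if hung 0.09050611758517647
lid z 0.05545417522043927 underside 0.00595417522043927 F [ 0.86  0.22 -0.26] rect ((439.5667419433594, 132.2375946044922), (106.12841033935547, 84.83341217041016), 3.482367753982544) hook ext if hung 0.08465510238987269
grip top 152 [0.5918114  0.21667382 0.20596554] ((593.01171875, 213.87208557128906), (49.22562789916992, 27.339000701904297), 7.28170919418335)
```

View pics/s7.png

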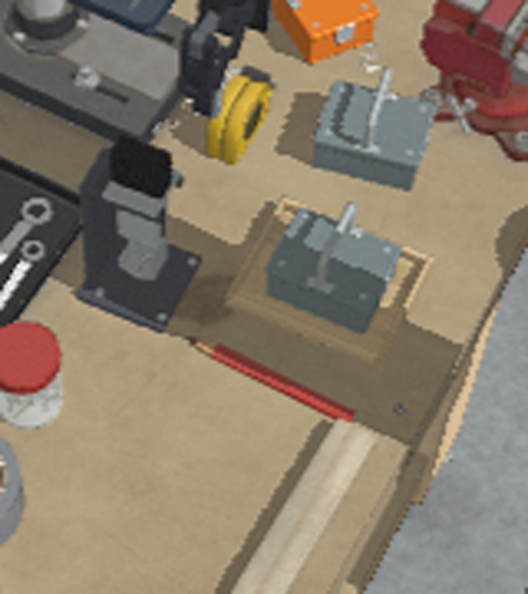

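The scale hangs upright in its stand at crop (140,200). The full box is in the tray at (335,265), the half-empty one is back at (375,130), and the gripper is clear. I hand in.

```bash
python3 -c "
from workcell import env
print(env.hand_in())"
```

```text
the job is handed in; nothing more can be done
None
```

I weighed both boxes (left about 31 mm, so full; right about 19 mm, so half empty), set the full one flat in the tray before weighing the right one rather than after, put the right one back where it stood, hung the scale back in its stand and handed the job in at about 27 s; hand-in returned no verdict.

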